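# Click the winged key onto the cam clamp and lock the board

## Task

Pick up the steel key with the flat wing and push it squarely down onto the clamp's square drive, firmly but with less than 20 N so that the floating drive is never driven down onto its stop, until the spring balls click and the key is fully home. Then, with the key, turn the cam clockwise, without wrenching it, until its nose points squarely at the board, and let go, leaving the key on the drive. Do not touch the clamp itself with the gripper, and leave everything else where it is.

Things in the scene. Friction and masses are not known exactly. Their poses are not given: they have to be found in the camera images.
- key_grip (a point): All sizes in mm. Middle of the flat wing of the steel key, on the key's axis, 64 above its lower end; z up. The key stands upright on the bench, mouth down, 84 tall, 0.15 to 0.3 kg. Wing 64 long (key's x), 14 thick (key's y), 44 high, from 40 to 84 above the lower end: grip it across the 14. Below it a square steel hub 32 x 32 x 40.
- key_mouth (a point): Centre of the key's lower end, same axes. Square bore 20.4 wide, 31 deep, its sides parallel to the key's x and y; the mouth flares to 26.4 over its first 5. Each of the four bore walls has a dimple window 12 wide, 9.5 high, centred 14.75 above this point.
- drive: The clamp's square drive, pointing up. Origin on its axis at the top of its round shoulder (dia 30), z up. Square steel post 19 x 19, sides along x and y, 28 high, fits the key at any quarter turn. It turns with the cam; x points along the cam's nose. Spring balls, dia 10, stand 3.5 out of its +x and -x faces, 16 above the origin. Clicked home, the key's lower end is 0 to 2 above this origin.
- drive_tip (a point): Centre of the drive's top, 28 above its shoulder; the top 5 taper to 14 wide. The drive floats on a lifting spring: pushed, it sinks about 1 mm for each 0.6 N above 3 N, up to 34 mm (about 23 N), where it stops hard. Pushing the key past the balls takes roughly 11 to 17 N (rubbing included), then the force drops suddenly as the key snaps home.
- cam (a joint): Angle of the dark steel cam under the drive, 0 to 1.45, growing clockwise seen from above. It starts at 0 to 0.35 with its nose away from the board; at 1.2 the nose points squarely at the board. Takes about 0.08 N m to turn, stays where it is left.
- clamp: The fixed cam clamp: grey base plate 170 x 210 x 16 carrying the cam and drive; a glued board of two wood strips (240 long) lies between the cam and an aluminium fence. Origin at bench level under the drive's axis; the drive's shoulder is 84 above it when not pushed. The board is on the +y side, 46 from the axis, top at 38; fence top at 50.
- round_key: bystander: another key standing upright: round steel shank dia 26, round wooden knob dia 38, 80 high; not the one wanted; origin at its underside
- wax_can: bystander: small metal can, dia 56, 75 high; origin at its underside
- glue: bystander: glue bottle, dia 54, 140 high; origin at its underside
- pencil_pot: bystander: wooden pencil pot, dia 70, 95 high; origin at its underside
- offcut: bystander: wood offcut 90 x 45 x 22; origin at its underside
- chisel: bystander: hand tool with wooden handle, 200 long, lying flat
- try_square: bystander: try square, 90 mm wooden stock and 130 mm steel blade, lying flat; origin at its underside
Not all that is in view belongs to the job. Leave any pink look-alike of the part that bears key_grip alone.

How it is judged:
On the way, in this order (a step that is already met when the one before it is completed fails the run):
1. the key is pushed onto the drive until the balls click, with the cam still open (z of key_grip in the frame of drive below 0.068 m and horizontal distance between key_grip and drive below 0.006 m and angle between the z axis of key_grip and the z axis of drive, either way round below 0.08 rad and value of joint cam below 0.7 rad), for 0.2 s.
2. the cam is turned by the seated key until its nose points at the board (z of key_grip in the frame of drive below 0.068 m and horizontal distance between key_grip and drive below 0.006 m and angle between the z axis of key_grip and the z axis of drive, either way round below 0.08 rad and value of joint cam above 1 rad), for 0.2 s.
At the end, for the whole second after the job is handed in: The key stays upright and clicked home on the drive (key_grip less than 68 mm above the drive's shoulder, within 6 mm of its axis, parallel within 0.08 rad), the cam reads 1.0 to 1.4 (nose at the board), and the key is let go (all of step 2 and value of joint cam below 1.4 rad and angle between key_grip's own z axis and vertical below 0.1 rad); the robot touches nothing.
It fails at once if the drive is pushed down onto its stop (sunk by more than 33 mm, about 22 N) (z of drive in the frame of clamp below 0.051 m).
It fails at once if the drive is wrenched with more than 80 N (contact force between anything else and drive above 80 N).
It fails at once if the gripper touches the clamp, cam or drive (contact force between the fingers and clamp above 1 N).
It fails at once if a bystander is moved by more than 20 mm (distance of any of round_key, wax_can, glue, pencil_pot, offcut, chisel, try_square from where it was at the start of the episode above 0.02 m).
It also fails if it takes over 67 s, if anything falls off the work surface, if the arm or the gripper's body presses on something with over 40 N, if the wrist force passes 120 N, or if a joint passes its speed limit or range.

## Robot

A 6-joint arm with a two-finger parallel gripper is mounted at the origin on the work surface. World frame = base frame: x ahead of the robot, y to its left, z up, the work surface at z = 0. Lengths are in m, angles in rad, forces in N, time in s.
With the tool pointing down it reaches from about 0.4 to 0.825 m from the base axis. Payload 7 kg.
Tool frame: the origin (TCP) lies at the very end of the fingers, on their centre line; the grasp point (between the pads) lies 19 mm behind it; x points along the fingers, y is the direction in which the jaws open and shut, and the axes are right-handed (so a half turn about x gives the same grasp; the last joint's range is limited). The gripper opens to 88 mm and grips with 3 to 60 N. Pads are 19 mm wide; open, the fingers measure 130 mm over their backs; the gripper's body (78 mm by 193 mm) begins 47 mm behind the grasp point.
Start: joints at [1.43, 0.359, 0.012, 0, -1.224, -0.288], TCP at [0.281, 0.614, 0.227] pointing down, gripper open.
Joint ranges: [-3.07, 3.07], [-1.43, 2.12], [-1.02, 1.25], [-3.03, 1.67], [-3.05, -0], [-3.03, 3.03]. Speed limits (rad/s): [2.39, 2.39, 3.01, 3.14, 3.14, 3.14].

## Interface

Orientations are given as [roll, pitch, yaw] about the fixed x, y, z axes, in that order (R = Rz(yaw) Ry(pitch) Rx(roll)).
In Python, from station import arm, cams gives the robot as it stands. The module is installed in compiled form; this text tells all that it offers.
- The arm moves only by the tool carry_out, never from a script. Its argument "deltas" is a list of rows, each a list of 6 numbers: the shift along the tool's x, y, z in units of 0.04 m (1.0 is 0.04 m), then the turn, a rotation vector about the tool's x, y, z in units of 4 degrees (1.0 is 4 degrees). In form: [[tx, ty, tz, ax, ay, az], ...]. A call has 1 to 5 rows; each row shifts and turns the pose as measured when the row begins, along the tool's axes as they then stand; what a row does not reach is not made up. A row lasts 1/10 s, in which the tool goes at most 50 mm and 8.59 degrees, less where a joint would pass 70% of its speed; a pose out of reach is approached as far as the arm can. A call with a number of a shift or a turn outside -1 to 1 is refused whole. A call with a gripper value outside its range is refused whole. "hand" is the closure, from 0 (fully open) to 1 (shut), set as the call begins (left out, the last holds). The fingers move at their own pace and stop on an object; "newtons" is the grip in N (left out, the last holds). Time passes only in rows, so rows that do not move let the fingers close. It gives the time, the measured TCP pose, the force and the opening at its end, in the units of the state.
- arm.get_state(): the state, without advancing time (a new reading comes with each control period).
- cams.grab_frame(name): name is "side" or "top" or "wrist"; returns a dict with "pixels" (420x560x3 uint8, red, green, blue), "fx", "fy", "cx", "cy" (pixels), "k1" (the pictures are not rectified: a ray, as slopes to the right and down, at radius r is drawn at 1 + k1 r^2 times it, then the intrinsics apply), "T" (4x4, takes a point from camera to world coordinates); the wrist camera has in their place "hand_eye" (4x4, takes a point from camera to tool coordinates, whose origin is the TCP and whose axes are the tool frame's). Camera axes: x right, y up, looking along -z (the intrinsics and any distortion apply to the point x, -y, -z); pixel columns grow to the right and rows downward; lengths in m; the calibration is good to about 2 mm. A picture is of the moment at which its call begins: read the wrist's pose just before it. There is no depth.
- arm.job_done(): hands the job in, once; it reports no verdict.
The state is a dict: "t": time; "q": joint angles; "qd": joint speeds; "joint_efforts": joint torques, N m; "eef_pos": TCP position; "ee_rot": TCP orientation; "force": force on the tool from outside, world axes, zero at the start; "moment": the same for the moment, N m; "width": finger opening in m.
Only numpy, scipy, OpenCV 4.12 (cv2) and the standard library are available. Lean on these libraries where they do the work, as an engineer would, in place of code of your own. Each camera call takes 0.05 s, during which the arm holds its last target.

## Working session

There is one attempt and no reset: what is moved stays moved. The work goes in short steps, Python scripts to look and compute and a tool call to move; the robot and the scene stay as the last step left them, time stands still between calls to the robot, and variables do not carry over. Pictures are saved under pics/ and viewed, and the job is handed in when it is done.

Besides the shell and the picture viewer there is one more tool, called after "Emit:" as name([rows], argument=value, ...), one row to a line, values as JSON. carry_out: Moves the arm, as the interface text tells. Shifts and turns lie within -1 to 1; 1 stands for 0.04 m of shift or 4 degrees of turn. Its arguments: {"type":"object","properties":{"deltas":{"type":"array","items":{"type":"array","items":{"type":"number","minimum":-1,"maximum":1}}},"hand":{"type":"number"},"newtons":{"type":"number"}},"required":["deltas"]}

```bash
mkdir -p pics; ls; python3 - <<'E'
from station import arm,cams
import cv2,numpy as np
np.set_printoptions(precision=4,suppress=True)
print(arm.get_state())
for n in ["side","top","wrist"]:
    f=cams.grab_frame(n)
    cv2.imwrite(f"pics/{n}0.png",f["pixels"][:,:,::-1])
    print(n,{k:v for k,v in f.items() if k!="pixels"})
    np.save(f"pics/{n}0.npy",f,allow_pickle=True)
E
```

```text
pics
{'t': 0.0, 'q': array([ 1.4301,  0.3594,  0.0111, -0.0003, -1.2241, -0.2881]), 'qd': array([-0.0027, -0.001 , -0.0012,  0.0011, -0.0001,  0.0014]), 'joint_efforts': array([  0.0005, -58.2728,  29.306 ,   6.9973,   0.007 ,  -0.0002]), 'eef_pos': array([0.2805, 0.6134, 0.2256]), 'ee_rot': array([ 1.6747,  1.5691, -1.8957]), 'force': array([-0.4026, -1.3028, -0.9868]), 'moment': array([ 0.0009,  0.091 , -0.0273]), 'width': 0.08771856923993422}
side {'fx': 442.09439205650426, 'fy': 442.09439205650426, 'cx': 277.96099855946693, 'cy': 208.95778899789062, 'k1': -0.01683011570883788, 'T': array([[-0.8629,  0.3871, -0.3248,  0.2519],
       [-0.5052, -0.6476,  0.5704,  0.4033],
       [ 0.0104,  0.6563,  0.7544,  0.7638],
       [ 0.    ,  0.    ,  0.    ,  1.    ]])}
top {'fx': 542.1333404535244, 'fy': 542.1333404535244, 'cx': 270.9417365032393, 'cy': 213.49423440887506, 'k1': -0.18043692496808061, 'T': array([[ 0.012 ,  0.9935, -0.1133,  0.3875],
       [-0.9999,  0.0118, -0.0028, -0.0948],
       [-0.0014,  0.1134,  0.9936,  1.3532],
       [ 0.    ,  0.    ,  0.    ,  1.    ]])}
wrist {'fx': 298.835798136187, 'fy': 298.835798136187, 'cx': 281.8741097609009, 'cy': 208.04526816021834, 'k1': -0.05910976085604122, 'hand_eye': array([[ 0.0002,  0.2658, -0.964 , -0.1573],
       [ 1.    ,  0.0005,  0.0003,  0.0003],
       [ 0.0006, -0.964 , -0.2658, -0.071 ],
       [ 0.    ,  0.    ,  0.    ,  1.    ]])}
```

View pics/side0.png

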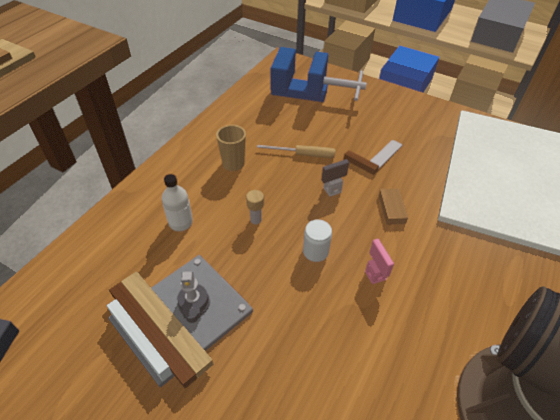

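View pics/top0.png

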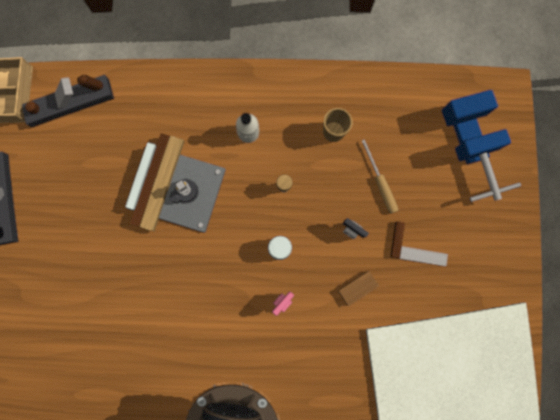

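View pics/wrist0.png

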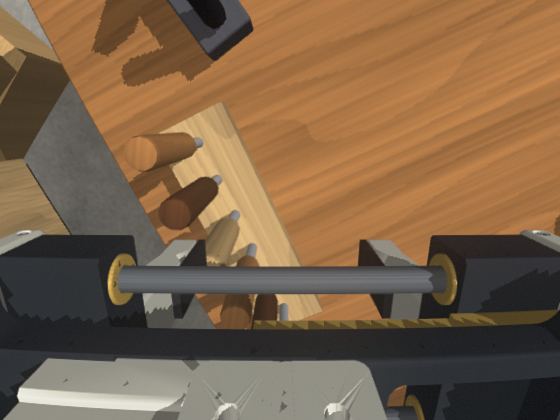

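```bash
cat > h.py <<'E'
import numpy as np,cv2
from scipy.spatial.transform import Rotation as Ro
np.set_printoptions(precision=4,suppress=True)
def load(n): return np.load(n,allow_pickle=True).item()
def KD(f):
    return np.array([[f["fx"],0,f["cx"]],[0,f["fy"],f["cy"]],[0,0,1]]),np.array([f["k1"],0,0,0.])
def T_of(f,st=None):
    if "T" in f: return f["T"]
    W=np.eye(4);W[:3,:3]=Ro.from_euler("xyz",st["ee_rot"]).as_matrix();W[:3,3]=st["eef_pos"]
    return W@f["hand_eye"]
def ray(f,uv,st=None):
    K,D=KD(f);T=T_of(f,st)
    p=cv2.undistortPoints(np.array(uv,float).reshape(-1,1,2),K,D).reshape(-1,2)
    d=np.c_[p[:,0],-p[:,1],-np.ones(len(p))]@T[:3,:3].T
    return T[:3,3],d
def onz(f,uv,z,st=None):
    o,d=ray(f,uv,st); return o+d*((z-o[2])/d[:,2])[:,None]
def proj(f,P,st=None):
    K,D=KD(f);T=T_of(f,st)
    c=(np.atleast_2d(P)-T[:3,3])@T[:3,:3]; c=c*[1,-1,-1]
    return cv2.projectPoints(c.reshape(-1,1,3),np.zeros(3),np.zeros(3),K,D)[0].reshape(-1,2)
def tri(rs):
    A=np.zeros((3,3));b=np.zeros(3)
    for o,d in rs:
        d=d/np.linalg.norm(d);M=np.eye(3)-np.outer(d,d);A+=M;b+=M@o
    return np.linalg.solve(A,b)
def crop(f,c,h,name,s=8):
    u,v=c;p=f["pixels"][v-h:v+h,u-h:u+h,::-1]
    cv2.imwrite(name,cv2.resize(p,None,fx=s,fy=s,interpolation=cv2.INTER_NEAREST))
E
python3 - <<'E'
from h import *
t=load("pics/top0.npy");s=load("pics/side0.npy")
def two(f,cs,n,h,s):
    o=[]
    for i,(u,v) in enumerate(cs):
        o.append(cv2.resize(f["pixels"][v-h:v+h,u-h:u+h,::-1],None,fx=s,fy=s,interpolation=cv2.INTER_NEAREST))
    cv2.imwrite(n,np.hstack(o))
two(t,[(355,229),(184,187)],"pics/c_top.png",25,8)
two(s,[(335,178),(189,290)],"pics/c_side.png",30,6)
print(onz(t,[(355,227),(184,187),(283,300)],0.084), onz(t,[(184,187)],.112))
print(onz(s,[(335,170),(188,276)],0.084))
for n,p,z in [("round",(285,183),.08),("glue",(246,119),.14),("can",(280,247),.075),("pot",(338,122),.095),("pink",(284,300),.07),("offc",(358,288),.022)]:
    print(n,onz(t,[p],z))
E
```

```text
[[ 0.5026 -0.29    0.084 ]
 [ 0.5934  0.1166  0.084 ]
 [ 0.3302 -0.1217  0.084 ]] [[0.5888 0.112  0.112 ]]
[[ 0.494  -0.2741  0.084 ]
 [ 0.6028  0.1102  0.084 ]]
round [[ 0.6062 -0.1238  0.08  ]]
glue [[ 0.7451 -0.0311  0.14  ]]
can [[ 0.4541 -0.1135  0.075 ]]
pot [[ 0.754  -0.2496  0.095 ]]
pink [[ 0.3296 -0.1244  0.07  ]]
offc [[ 0.358  -0.3068  0.022 ]]
```

View pics/c_top.png

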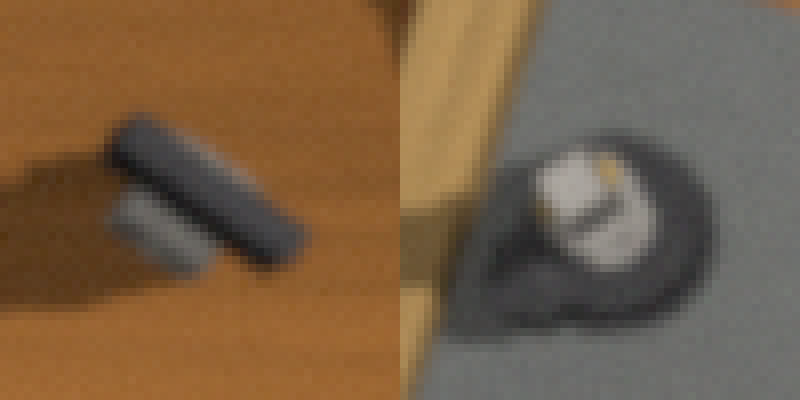

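View pics/c_side.png

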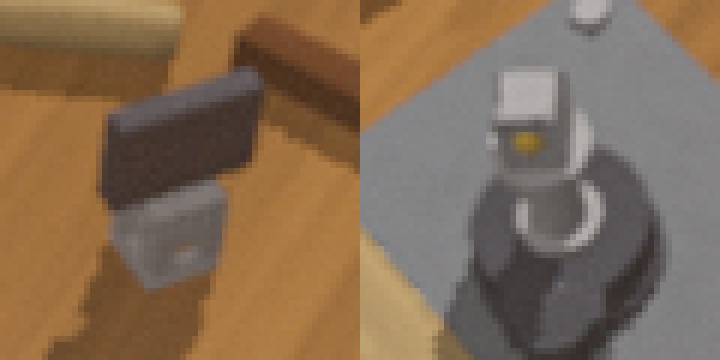

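```bash
python3 - <<'E'
from h import *
from station import arm
t=load("pics/top0.npy");s=load("pics/side0.npy")
print("drive tip",tri([(ray(t,[(180.5,185.7)])[0],ray(t,[(180.5,185.7)])[1][0]),(ray(s,[(186.8,275.7)])[0],ray(s,[(186.8,275.7)])[1][0])]))
print(onz(t,[(180.5,185.7)],.112),onz(s,[(186.8,275.7)],.112))
# wing ends on side: top edge corners crop px
a=[305+113/6,148+122/6];b=[305+255/6,148+75/6]
print("wing side",onz(s,[a,b],.084))
hs=cv2.cvtColor(t["pixels"],cv2.COLOR_RGB2HSV)
m=((hs[...,2]<85)&(hs[...,1]<90)).astype(np.uint8)
m2=np.zeros_like(m);m2[204:254,330:380]=m[204:254,330:380]
n,l,st,c=cv2.connectedComponentsWithStats(m2);print(st[1:],c[1:])
k=1+np.argmax(st[1:,4]);ct=np.argwhere(l==k)[:,::-1].astype(np.float32)
r=cv2.minAreaRect(ct);print(r);bx=cv2.boxPoints(r);print(bx,onz(t,bx,.084),onz(t,[r[0]],.084))
st=arm.get_state();R=Ro.from_euler("xyz",st["ee_rot"]).as_matrix();print(R)
# plate corners
E
```

```text
drive tip [0.5925 0.121  0.1079]
[[0.5918 0.1203 0.112 ]] [[0.5905 0.1228 0.112 ]]
wing side [[ 0.5176 -0.2661  0.084 ]
 [ 0.4831 -0.3167  0.084 ]]
[[344 219  23  18 175]
 [344 230  10   8  24]] [[354.3943 227.92  ]
 [348.0417 233.9167]]
((354.35137939453125, 229.10809326171875), (25.806976318359375, 9.067316055297852), 35.53767776489258)
[[341.2162 225.2973]
 [346.4865 217.9189]
 [367.4865 232.9189]
 [362.2162 240.2973]] [[ 0.5063 -0.2572  0.084 ]
 [ 0.5239 -0.2698  0.084 ]
 [ 0.4889 -0.3197  0.084 ]
 [ 0.4713 -0.307   0.084 ]] [[ 0.4976 -0.2884  0.084 ]]
[[-0.0004 -0.4159 -0.9094]
 [-0.0012 -0.9094  0.4159]
 [-1.      0.0013 -0.0002]]
```

```bash
cat > plan.py <<'E'
import sys
from h import *
from station import arm
# plan x y z yaw_of_tool_y_deg [n] [maxturn dir]
def plan(p,yd,n=5,maxs=1.0,step=0.05,ms=None):
    st=arm.get_state();R=Ro.from_euler("xyz",st["ee_rot"]).as_matrix();x=st["eef_pos"].copy()
    y=np.radians(yd);ty=np.array([np.cos(y),np.sin(y),0]);tx=np.array([0,0,-1.]);Rt=np.c_[tx,ty,np.cross(tx,ty)]
    rows=[]
    for i in range(n):
        d=R.T@(np.array(p)-x)/0.04
        k=max(1,np.linalg.norm(d)/maxs);d/=k
        w=np.degrees(Ro.from_matrix(R.T@Rt).as_rotvec())/4
        w/=max(1,np.abs(w).max())
        d=np.round(d/step)*step;w=np.round(w/.05)*.05
        d=np.clip(d,-1,1)
        rows.append(np.r_[d,w]); x=x+R@d*0.04;R=R@Ro.from_rotvec(np.radians(w*4)).as_matrix()
    print("t",st["t"],"pos",st["eef_pos"],"width",round(st["width"],4),"F",st["force"])
    print("[" + ",".join("["+",".join(f"{v:g}" for v in r+0.)+"]" for r in rows)+"]")
    print("pred",x,"left",np.array(p)-x,"rotleft",w)
if __name__=="__main__":
    a=[float(v) for v in sys.argv[1:]]
    plan(a[:3],a[3],int(a[4]) if len(a)>4 else 5,a[5] if len(a)>5 else 1.,a[6] if len(a)>6 else .05)
E
python3 plan.py .57 .12 .27 -174 15
```

```text
t 0.15 pos [0.2805 0.6135 0.2259] width 0.0876 F [-0.2562  0.1434 -0.3521]
[[-0.1,0.55,-0.8,1,0,0],[-0.05,0.5,-0.85,1,0,0],[-0.1,0.45,-0.9,1,0,0],[-0.05,0.4,-0.9,1,0,0],[-0.1,0.35,-0.95,1,0,0],[-0.05,0.25,-0.95,1,0,0],[-0.1,0.2,-1,1,0,0],[-0.05,0.1,-1,1,0,0],[-0.1,0.05,-1,1,0,0],[-0.05,0,-1,1,0,0],[-0.1,-0.1,-1,1,0,0],[-0.05,-0.15,-1,1,0,0],[-0.1,-0.2,-0.95,1,0,0],[-0.05,-0.3,-0.95,1,0,0],[-0.05,-0.15,-0.35,0.85,0,0]]
pred [0.5709 0.1193 0.2703] left [-0.0009  0.0007 -0.0003] rotleft [ 0.85 -0.   -0.  ]
```

Emit:
carry_out([
  [-0.1,0.55,-0.8,1,0,0],
  [-0.05,0.5,-0.85,1,0,0],
  [-0.1,0.45,-0.9,1,0,0],
  [-0.05,0.4,-0.9,1,0,0],
  [-0.1,0.35,-0.95,1,0,0],
])

```text
t: 0.65
eef_pos: [0.3798, 0.4394, 0.2384]
ee_rot: [1.999, 1.564, -1.927]
force: [0.5, -0.8, -0.3]
width: 0.0874
```

```bash
python3 plan.py .57 .12 .27 -174 15
```

```text
t 0.65 pos [0.3798 0.4394 0.2384] width 0.0874 F [ 0.4914 -0.7822 -0.2528]
[[-0.1,0.25,-0.95,1,0,0],[-0.1,0.2,-1,1,0,0],[-0.1,0.1,-1,1,0,0],[-0.05,0.05,-1,1,0,0],[-0.1,-0.05,-1,1,0,0],[-0.05,-0.1,-1,1,0,0],[-0.1,-0.15,-1,1,0,0],[-0.05,-0.25,-0.95,1,-0.05,0],[-0.1,-0.3,-0.95,1,0,-0.05],[0,-0.1,-0.25,0.75,-0.05,0],[0,0,0,0,0,0],[0,0,0,0,0,0],[0,0,0,0,0,0],[0,0,0,0,0,0],[0,0,0,0,0,0]]
pred [0.5694 0.1207 0.2699] left [ 0.0006 -0.0007  0.0001] rotleft [ 0.  0. -0.]
```

Tracking is good.

Emit:
carry_out([
  [-0.1,0.25,-0.95,1,0,0],
  [-0.1,0.2,-1,1,0,0],
  [-0.1,0.1,-1,1,0,0],
  [-0.05,0.05,-1,1,0,0],
  [-0.1,-0.05,-1,1,0,0],
])

```text
t: 1.15
eef_pos: [0.4833, 0.2584, 0.2577]
ee_rot: [2.282, 1.563, -2.006]
force: [1.0, 0.2, 0.1]
width: 0.0872
```

Emit:
carry_out([
  [-0.05,-0.1,-1,1,0,0],
  [-0.1,-0.15,-1,1,0,0],
  [-0.05,-0.25,-0.95,1,0,0],
  [-0.1,-0.3,-0.95,1,0,0],
  [0,-0.1,-0.25,0.75,0,0],
])

```text
t: 1.65
eef_pos: [0.5708, 0.1009, 0.271]
ee_rot: [2.63, 1.563, -2.007]
force: [-0.0, 0.7, 0.3]
width: 0.0877
```

```bash
cat > snap.py <<'E'
import sys
from h import *
from station import arm,cams
tag=sys.argv[1]
for n in sys.argv[2:]:
    st=arm.get_state();f=cams.grab_frame(n);f["st"]=st
    np.save(f"pics/{n}{tag}.npy",f,allow_pickle=True);cv2.imwrite(f"pics/{n}{tag}.png",f["pixels"][:,:,::-1])
E
python3 snap.py 1 wrist; python3 plan.py .57 .12 .27 -174 1
```

```text
t 1.7 pos [0.5707 0.1007 0.2706] width 0.0879 F [0.8411 0.3186 0.3284]
[[0,0,0.5,-0.45,-0.1,-0.05]]
pred [0.5693 0.1206 0.2704] left [ 0.0007 -0.0006 -0.0004] rotleft [-0.45 -0.1  -0.05]
```

View pics/wrist1.png

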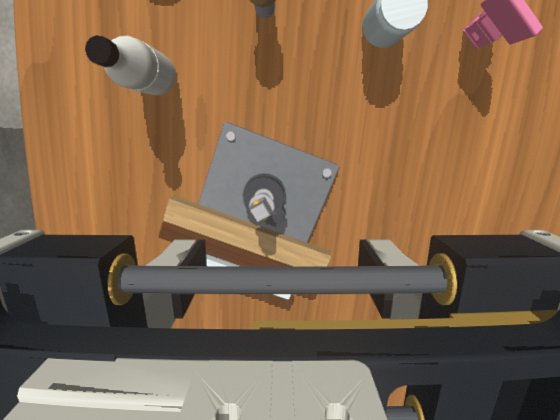

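```bash
python3 - <<'E'
from h import *
f=load("pics/wrist1.npy");crop(f,(262,205),35,"pics/c_w1.png",11)
E
```

```text
(no output)
```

View pics/c_w1.png

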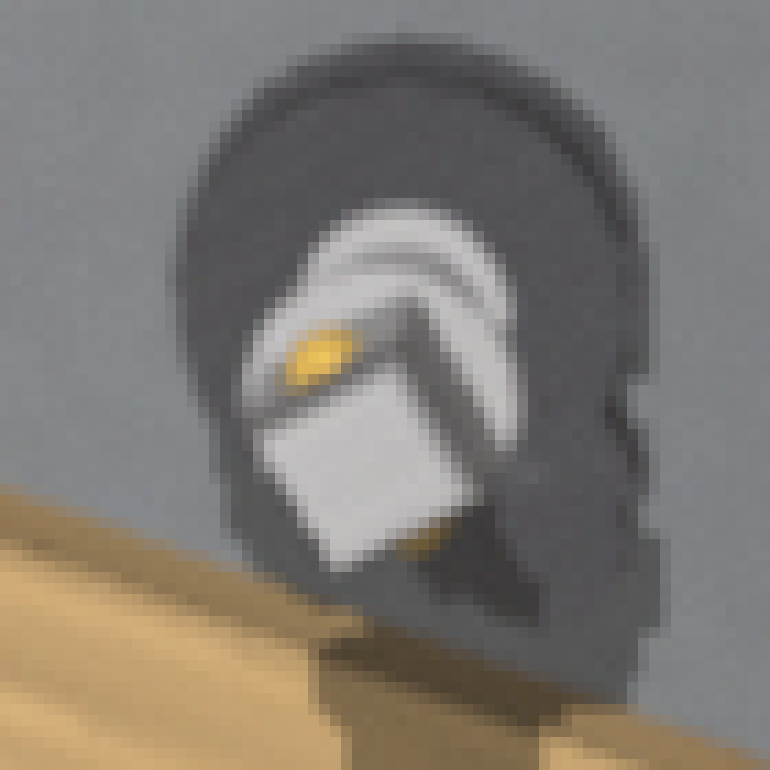

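```bash
python3 - <<'E'
from h import *
f=load("pics/wrist1.npy");st=f["st"]
c=np.array([(390,375),(480,490),(340,570),(255,440)])/11+[262-35,205-35]-.5+.5/11
P=onz(f,c,.112,st);print(P,P.mean(0))
for i in range(4):
    d=P[(i+1)%4]-P[i];print(np.linalg.norm(d),np.degrees(np.arctan2(d[1],d[0])))
# screws
S=onz(f,[(230.5,136),(327,173)],.02,st);d=S[1]-S[0];print("screws",S,np.degrees(np.arctan2(d[1],d[0])),np.linalg.norm(d))
B=onz(f,[(175,200),(330,253)],.038,st);d=B[1]-B[0];print("board",B,np.degrees(np.arctan2(d[1],d[0])),np.linalg.norm(d))
R=Ro.from_euler("xyz",st["ee_rot"]).as_matrix();print(R)
t=load("pics/top0.npy");s=load("pics/side0.npy")
print(tri([ (lambda a:(a[0],a[1][0]))(ray(*q)) for q in [(f,[c.mean(0)],st),(t,[(180.5,185.7)]),(s,[(186.8,275.7)])]]))
E
```

```text
[[0.5906 0.112  0.112 ]
 [0.5809 0.1232 0.112 ]
 [0.5945 0.1327 0.112 ]
 [0.6037 0.1197 0.112 ]] [0.5924 0.1219 0.112 ]
0.014823741069308768 130.8468082185742
0.016524406984332714 34.8525214591037
0.01590675302485976 -54.62406012202958
0.015166373842038224 -149.54691140084373
screws [[0.6423 0.0457 0.02  ]
 [0.5081 0.0856 0.02  ]] 163.44268571786418 0.13995991995736282
board [[0.7118 0.1346 0.038 ]
 [0.4938 0.1959 0.038 ]] 164.30420809001015 0.22639216661983416
[[-0.0033 -0.9971 -0.0757]
 [-0.0071 -0.0757  0.9971]
 [-1.      0.0038 -0.0068]]
[0.5923 0.1216 0.1093]
```

```bash
python3 plan.py .50 -.29 .20 145 12 .9
```

```text
t 1.7 pos [0.5707 0.1007 0.2706] width 0.0879 F [0.8411 0.3186 0.3284]
[[0.15,0.2,-0.85,1,0,0],[0.15,0.15,-0.85,1,0,0],[0.15,0.1,-0.9,1,0,0],[0.15,0.05,-0.9,1,0,0],[0.15,0,-0.9,1,0,0],[0.2,-0.1,-0.9,1,-0.05,0],[0.15,-0.15,-0.85,1,0,0],[0.15,-0.2,-0.85,1,-0.05,0],[0.2,-0.25,-0.85,1,0,0],[0.15,-0.35,-0.8,0.8,0,0],[0.2,-0.35,-0.8,0,0,0],[0,-0.1,-0.2,0,0,0]]
pred [ 0.4998 -0.2909  0.2007] left [ 0.0002  0.0009 -0.0007] rotleft [-0. -0. -0.]
```

Emit:
carry_out([
  [0.15,0.2,-0.85,1,0,0],
  [0.15,0.15,-0.85,1,0,0],
  [0.15,0.1,-0.9,1,0,0],
  [0.15,0.05,-0.9,1,0,0],
  [0.15,0,-0.9,1,0,0],
], hand=0.25)

```text
t: 2.2
eef_pos: [0.5374, -0.0761, 0.2397]
ee_rot: [2.793, 1.562, -2.202]
force: [0.4, -0.3, 0.6]
width: 0.0659
```

Emit:
carry_out([
  [0.2,-0.1,-0.9,1,0,0],
  [0.15,-0.15,-0.85,1,0,0],
  [0.15,-0.2,-0.85,1,0,0],
  [0.2,-0.25,-0.85,1,0,0],
  [0.15,-0.3,-0.6,0.5,0,0],
])

```text
t: 2.7
eef_pos: [0.5047, -0.2463, 0.2053]
ee_rot: [3.019, 1.563, -2.299]
force: [0.6, 0.7, -0.9]
width: 0.0658
```

```bash
python3 plan.py .50 -.29 .20 145 4 .8
```

```text
t 2.7 pos [ 0.5047 -0.2463  0.2053] width 0.0658 F [ 0.5734  0.6614 -0.8577]
[[0.1,-0.4,-0.7,0.1,-0.1,0],[0.05,-0.15,-0.25,0,0,0],[0,0,0,0,0,0],[0,0,0,0,0,0]]
pred [ 0.501  -0.2901  0.1995] left [-0.001   0.0001  0.0005] rotleft [-0. -0. -0.]
```

Emit:
carry_out([
  [0.1,-0.4,-0.7,0.1,-0.1,0],
  [0,0,0,0,0,0],
  [0,0,0,0,0,0],
])

```text
t: 3.0
eef_pos: [0.4999, -0.2815, 0.1993]
ee_rot: [1.976, 1.566, 2.932]
force: [1.1, 0.6, -0.2]
width: 0.0662
```

```bash
python3 snap.py 2 wrist; python3 plan.py .50 -.291 .20 145 1 .8;python3 - <<'E'
from h import *
f=load("pics/wrist2.npy");c=proj(f,[[.5,-.291,.084]],f["st"])[0];print(c);crop(f,(int(c[0]),int(c[1])),50,"pics/c_w2.png",8)
E
```

```text
t 3.05 pos [ 0.4999 -0.2811  0.1993] width 0.0657 F [ 0.2355 -0.3259 -0.7793]
[[0,-0.15,-0.2,-0.05,-0.05,-0.05]]
pred [ 0.5002 -0.2911  0.1993] left [-0.0002  0.0001  0.0007] rotleft [-0.05 -0.05 -0.05]
[274.9735 196.8467]
```

View pics/wrist2.png

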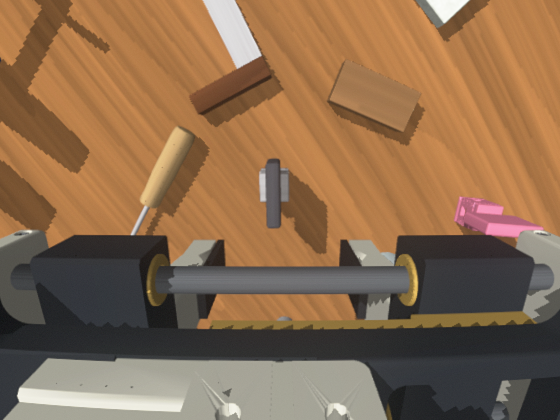

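View pics/c_w2.png

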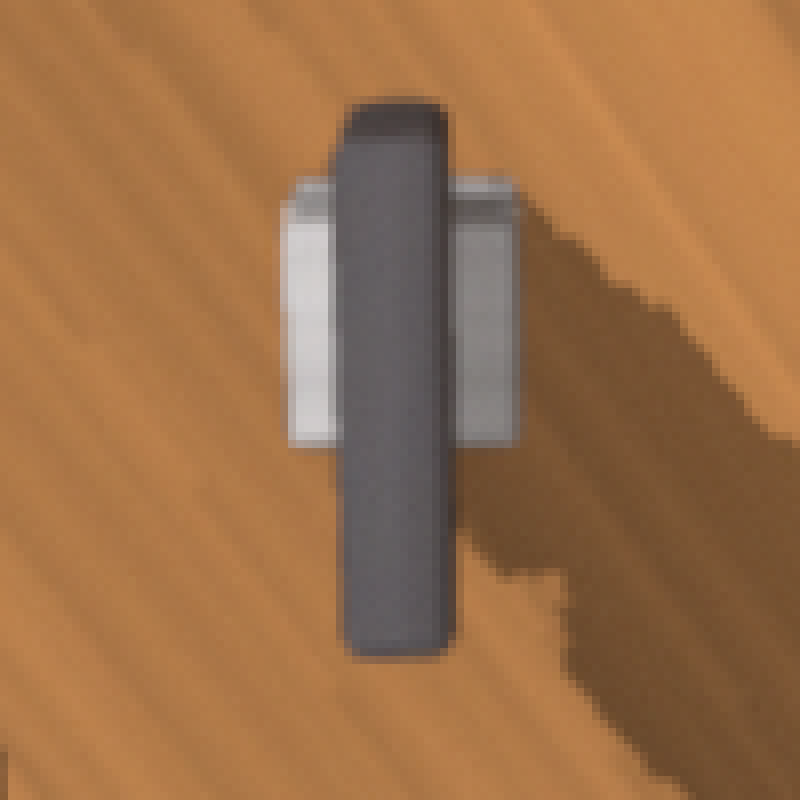

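```bash
python3 - <<'E'
from h import *
f=load("pics/wrist2.npy");st=f["st"]
c=np.array([(387,138),(396,655)])/8+[274-50,196-50]-.5
P=onz(f,c,.084,st);d=P[1]-P[0];print(P,P.mean(0),np.linalg.norm(d),np.degrees(np.arctan2(d[1],d[0])))
E
python3 plan.py .50 -.291 .20 145 1 .8
```

```text
[[ 0.4837 -0.3185  0.084 ]
 [ 0.5191 -0.2676  0.084 ]] [ 0.5014 -0.293   0.084 ] 0.06202815252816224 55.209087645145495
t 3.05 pos [ 0.4999 -0.2811  0.1993] width 0.0657 F [ 0.2355 -0.3259 -0.7793]
[[0,-0.15,-0.2,-0.05,-0.05,-0.05]]
pred [ 0.5002 -0.2911  0.1993] left [-0.0002  0.0001  0.0007] rotleft [-0.05 -0.05 -0.05]
```

```bash
python3 plan.py .501 -.292 .10 145.2 4 .8
```

```text
t 3.05 pos [ 0.4999 -0.2811  0.1993] width 0.0657 F [ 0.2355 -0.3259 -0.7793]
[[0.8,-0.05,-0.05,-0.1,-0.05,-0.05],[0.8,-0.05,-0.05,0,0,0],[0.8,-0.05,-0.1,0,0,0],[0.1,-0.05,0,0,0,0]]
pred [ 0.5018 -0.2921  0.0993] left [-0.0008  0.0001  0.0007] rotleft [-0.  0. -0.]
```

Emit:
carry_out([
  [0.3,-0.15,-0.2,-0.1,-0.05,-0.05],
  [0.8,0,0,0,0,0],
  [0.8,0,0,0,0,0],
  [0.3,0,0,0,0,0],
])

```text
t: 3.45
eef_pos: [0.5033, -0.2897, 0.1101]
ee_rot: [-0.924, 1.563, 0.046]
force: [-0.2, -0.7, -0.7]
width: 0.066
```

```bash
python3 plan.py .501 -.292 .048 145.2 4 .6 .02
```

```text
t 3.45 pos [ 0.5033 -0.2897  0.1101] width 0.066 F [-0.1869 -0.7312 -0.6685]
[[0.6,0,-0.04,0.1,0.05,0.1],[0.6,0.02,-0.02,0,0,0],[0.36,0,-0.02,0,0,0],[0,0,0,0,0,0]]
pred [ 0.501  -0.2918  0.0477] left [-0.     -0.0002  0.0003] rotleft [ 0.  0. -0.]
```

Emit:
carry_out([
  [0.6,0,-0.06,0.1,0.05,0.1],
  [0.6,0.02,0,0,0,0],
  [0.2,0,0,0,0,0],
  [0,0,0,0,0,0],
])

```text
t: 3.85
eef_pos: [0.5005, -0.2887, 0.0485]
ee_rot: [1.472, 1.567, 2.442]
force: [0.0, -0.4, 0.2]
width: 0.0658
```

```bash
python3 plan.py .501 -.292 .048 145.2 2 .6 .02
```

```text
t 3.85 pos [ 0.5005 -0.2887  0.0485] width 0.0658 F [ 0.0311 -0.3903  0.1549]
[[0.02,-0.06,-0.06,0.1,0,-0.05],[0,0,0,0,0,0]]
pred [ 0.5011 -0.292   0.0477] left [-0.0001  0.      0.0003] rotleft [-0.  0. -0.]
```

Align and close.

Emit:
carry_out([
  [0.02,-0.06,-0.06,0.1,0,-0.05],
  [0,0,0,0,0,0],
])

```text
t: 4.05
eef_pos: [0.5023, -0.2921, 0.0489]
ee_rot: [-1.05, 1.569, -0.085]
force: [-0.4, -0.1, 0.2]
width: 0.0654
```

Emit:
carry_out([
  [0,0,0,0,0,0],
  [0,0,0,0,0,0],
  [0,0,0,0,0,0],
  [0,0,0,0,0,0],
  [0,0,0,0,0,0],
], hand=1, newtons=40)

```text
t: 4.55
eef_pos: [0.5042, -0.2928, 0.0522]
ee_rot: [-1.175, 1.564, -0.21]
force: [-0.0, 1.0, -0.7]
width: 0.0308
```

```bash
python3 plan.py .501 -.292 .048 145.2 1 .6 .02; python3 -c "
from station import arm;s=arm.get_state();print(s['ee_rot'],s['force'],s['moment'])"
```

```text
t 4.55 pos [ 0.5042 -0.2928  0.0522] width 0.0308 F [-0.027   0.9628 -0.6845]
[[0.1,0.08,-0.02,0,0.05,0.1]]
pred [ 0.5011 -0.2916  0.0482] left [-0.0001 -0.0004 -0.0002] rotleft [0.   0.05 0.1 ]
[-1.17491403  1.56352034 -0.21030078] [-0.02696392  0.96278835 -0.68446282] [ 0.09211241 -0.05840459  0.01706727]
```

Emit:
carry_out([
  [0.08,0.08,-0.02,0,0.05,0.1],
  [0,0,0,0,0,0],
  [0,0,0,0,0,0],
])

```text
t: 4.85
eef_pos: [0.5008, -0.2915, 0.0487]
ee_rot: [2.464, 1.57, -2.855]
force: [1.1, -0.8, 3.4]
width: 0.0137
```

```bash
python3 plan.py .501 -.292 .048 145.2 1 .6 .02
```

```text
t 4.85 pos [ 0.5008 -0.2915  0.0487] width 0.0137 F [ 1.0989 -0.7812  3.4442]
[[0.02,-0.02,0,0,0,0]]
pred [ 0.5015 -0.292   0.0479] left [-0.0005 -0.      0.0001] rotleft [ 0. -0. -0.]
```

Emit:
carry_out([
  [-0.3,0,0,0,0,0],
  [-0.8,0,0,0,0,0],
  [-0.9,0,0,0,0,0],
  [-0.9,0,0,0,0,0],
  [-0.9,0,0,0,0,0],
])

```text
t: 5.35
eef_pos: [0.4965, -0.2901, 0.2016]
ee_rot: [1.923, 1.555, 2.886]
force: [0.8, -0.8, -2.0]
width: 0.014
```

```bash
python3 plan.py .592 .122 .225 125.4 13 .9; python3 snap.py 3 wrist
```

```text
t 5.35 pos [ 0.4965 -0.2901  0.2016] width 0.014 F [ 0.8139 -0.8442 -2.0304]
[[-0.05,0.35,0.85,1,0,-0.05],[-0.05,0.4,0.8,1,-0.05,-0.05],[-0.05,0.45,0.8,1,0,-0.05],[-0.05,0.5,0.75,1,-0.05,0],[-0.05,0.55,0.7,0.95,0,-0.05],[-0.05,0.6,0.65,0,0,0],[-0.05,0.6,0.7,0,0,0],[-0.05,0.6,0.7,0,0,0],[-0.05,0.6,0.65,0,0,0],[-0.05,0.6,0.7,0,0,0],[-0.05,0.6,0.7,0,0,0],[-0.05,0.4,0.45,0,0,0],[0,0,0,0,0,0]]
pred [0.5922 0.1222 0.2254] left [-0.0002 -0.0002 -0.0004] rotleft [ 0. -0.  0.]
```

View pics/wrist3.png

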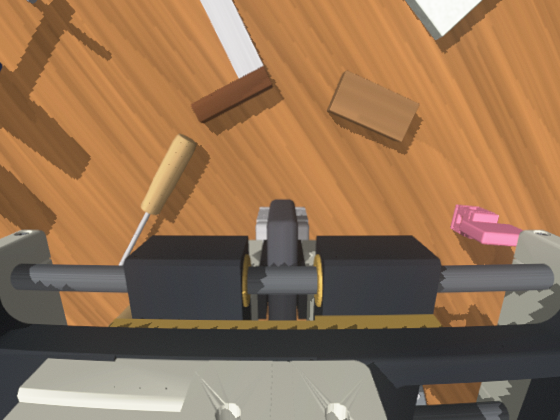

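```bash
python3 - <<'E'
from h import *
f=load("pics/wrist3.npy");crop(f,(283,225),40,"pics/c_w3.png",10)
# tool-frame predictions: key lower end at tool x=+.0487; key z axis=-tool x ; key y=tool y; key x = tool z(+-)
g=dict(f);g["T"]=f["hand_eye"]
for z in (-.032,.032):
  for y in (-.007,.007):
    print("wingtop",y,z,(proj(g,[[.0487-.084,y,z]])[0]-[243,185])*10)
for x in (.0487,.0087):
  for y in (-.016,.016):
    print("hub",x,y,(proj(g,[[x,y,-.016]])[0]-[243,185])*10)
E
```

```text
wingtop -0.007 -0.032 [217.7723 367.6702]
wingtop 0.007 -0.032 [544.1077 367.4271]
wingtop -0.007 0.032 [ 240.472  1604.0589]
wingtop 0.007 0.032 [ 524.9774 1603.8327]
hub 0.0487 -0.016 [159.5028 216.8703]
hub 0.0487 0.016 [607.4707 216.5392]
hub 0.0087 -0.016 [109.4384 395.1871]
hub 0.0087 0.016 [656.0364 394.7774]
```

View pics/c_w3.png

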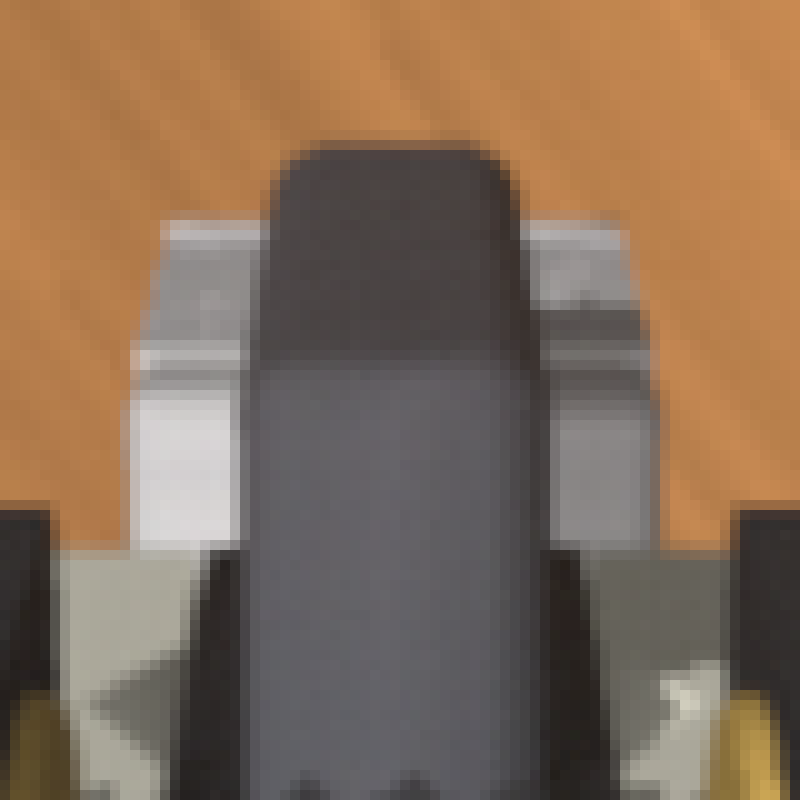

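Emit:
carry_out([
  [-0.15,0.35,0.85,1,0,-0.05],
  [-0.1,0.4,0.8,1,0,-0.05],
  [-0.05,0.45,0.8,1,0,-0.05],
  [-0.05,0.5,0.75,1,0,0],
  [-0.05,0.55,0.7,0.5,0,-0.05],
])

```text
t: 5.9
eef_pos: [0.5406, -0.1139, 0.2312]
ee_rot: [-1.395, 1.555, -0.764]
force: [1.2, 0.3, -1.6]
width: 0.0137
```

```bash
python3 plan.py .592 .122 .225 125.4 8 .9
```

```text
t 5.9 pos [ 0.5406 -0.1139  0.2312] width 0.0137 F [ 1.1886  0.2656 -1.5687]
[[0,0.6,0.65,0.2,0.05,0.2],[0,0.6,0.65,0,0,0],[0.05,0.6,0.65,0,0,0],[0,0.6,0.65,0,0,0],[0.05,0.6,0.65,0,0,0],[0,0.6,0.7,0,0,0],[0.05,0.45,0.5,0,0,0],[0,0,0,0,0,0]]
pred [0.5916 0.1214 0.2245] left [0.0004 0.0006 0.0005] rotleft [-0. -0.  0.]
```

Emit:
carry_out([
  [0,0.6,0.65,0.2,0.05,0.2],
  [0,0.6,0.65,0,0,0],
  [0,0.6,0.65,0,0,0],
  [0,0.6,0.65,0,0,0],
  [0,0.4,0.45,0,0,0],
])

```text
t: 6.4
eef_pos: [0.5744, 0.0562, 0.2344]
ee_rot: [-0.669, 1.568, -0.053]
force: [0.7, -1.1, -1.8]
width: 0.014
```

```bash
python3 plan.py .592 .122 .225 125.4 4 .8
```

```text
t 6.4 pos [0.5744 0.0562 0.2344] width 0.014 F [ 0.725  -1.0989 -1.7703]
[[0.1,0.5,0.6,0,0.05,0],[0.1,0.5,0.6,0,0,0],[0.05,0.1,0.1,0,0,0],[0,0,0,0,0,0]]
pred [0.5914 0.1222 0.2243] left [ 0.0006 -0.0002  0.0007] rotleft [-0. -0.  0.]
```

Emit:
carry_out([
  [0.1,0.5,0.6,0,0.05,0],
  [0.1,0.5,0.6,0,0,0],
  [0,0,0,0,0,0],
  [0,0,0,0,0,0],
])

```text
t: 6.8
eef_pos: [0.5902, 0.1224, 0.2275]
ee_rot: [-2.38, 1.569, -1.76]
force: [-0.1, 0.3, -1.9]
width: 0.0138
```

```bash
python3 plan.py .592 .122 .185 125.4 4 .5 .02; python3 snap.py 4 wrist side top; python3 - <<'E'
from h import *
for n,p in (("wrist",[.592,.122,.112]),("side",[.592,.122,.15]),("top",[.592,.122,.15])):
    f=load(f"pics/{n}4.npy");c=proj(f,[p],f["st"])[0];print(n,c)
    cc=np.clip(c.astype(int),40,370)
    crop(f,(int(cc[0]),int(cc[1])),40,f"pics/c_{n}4.png",7)
E
```

```text
t 6.8 pos [0.5902 0.1224 0.2275] width 0.0138 F [-0.0754  0.3215 -1.928 ]
[[0.5,-0.02,0.02,0.05,0,0],[0.5,-0.02,0.02,0,0,0],[0.06,0,0,0,0,0],[0,0,0,0,0,0]]
pred [0.5924 0.122  0.1851] left [-0.0004  0.     -0.0001] rotleft [-0. -0.  0.]
wrist [280.2477 206.1117]
side [183.031  262.5451]
top [176.9726 182.8685]
```

View pics/wrist4.png

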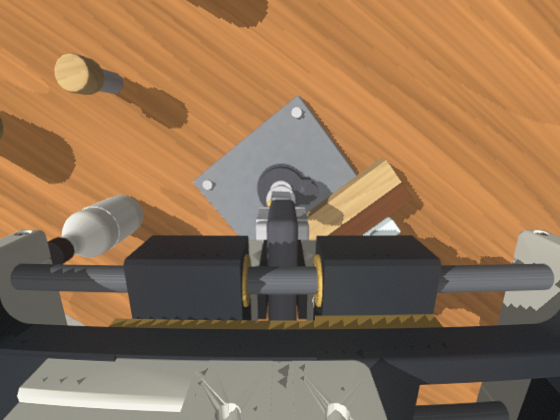

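View pics/c_side4.png

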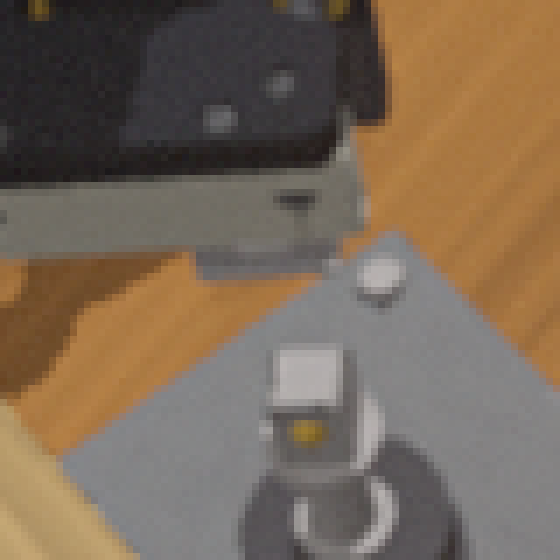

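Emit:
carry_out([
  [0.5,-0.02,0.04,0.05,0,0],
  [0.4,0,0,0,0,0],
  [0,0,0,0,0,0],
])

```text
t: 7.25
eef_pos: [0.5922, 0.119, 0.1927]
ee_rot: [-0.673, 1.568, -0.061]
force: [-1.1, 0.1, -1.1]
width: 0.0138
```

```bash
python3 plan.py .592 .122 .165 125.4 4 .3 .02; python3 snap.py 5 wrist side top; python3 - <<'E'
from h import *
for n,p in (("wrist",[.592,.122,.112]),("side",[.592,.122,.12]),("top",[.592,.122,.12])):
    f=load(f"pics/{n}5.npy");c=proj(f,[p],f["st"])[0];print(n,c)
    cc=np.clip(c.astype(int),30,370)
    crop(f,(int(cc[0]),int(cc[1])),30,f"pics/c_{n}5.png",10)
E
```

```text
t 7.25 pos [0.5922 0.119  0.1927] width 0.0138 F [-1.1232  0.146  -1.093 ]
[[0.3,0.02,0.02,-0.1,0.05,0],[0.3,0.04,0.02,0,0,0],[0.1,0,0,0,0,0],[0,0,0,0,0,0]]
pred [0.5921 0.1219 0.1647] left [-0.0001  0.0001  0.0003] rotleft [ 0. -0.  0.]
wrist [284.7879 216.9254]
side [185.6928 272.432 ]
top [179.2022 185.0567]
```

View pics/c_wrist5.png

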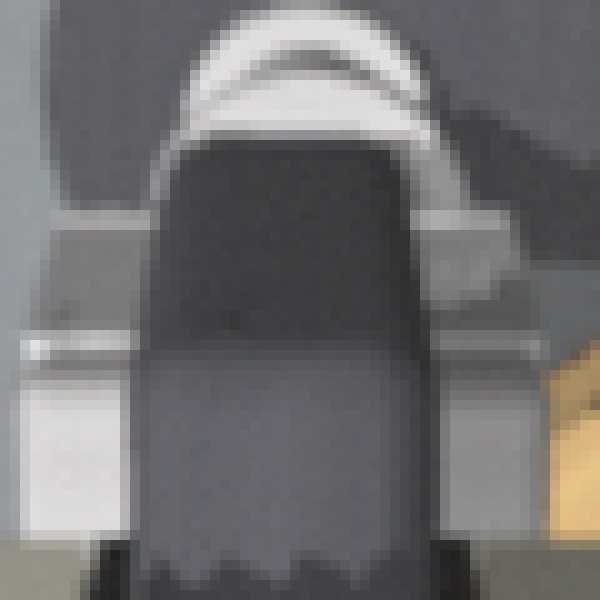

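View pics/c_side5.png

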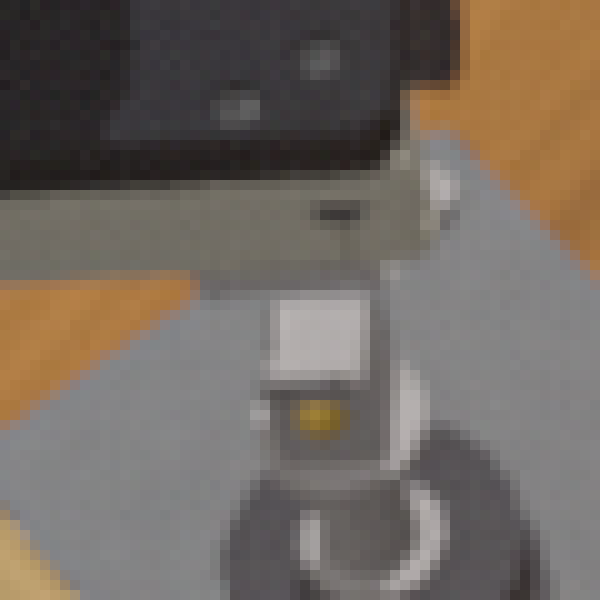

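Emit:
carry_out([
  [0.3,0.05,0.02,-0.1,0.05,0],
  [0.3,0,0,0,0,0],
  [0,0,0,0,0,0],
])

```text
t: 7.7
eef_pos: [0.5942, 0.1221, 0.1716]
ee_rot: [-0.557, 1.564, 0.063]
force: [-0.5, 0.7, -2.2]
width: 0.0136
```

```bash
python3 plan.py .592 .122 .155 125.4 4 .15 .02
```

```text
t 7.7 pos [0.5942 0.1221 0.1716] width 0.0136 F [-0.4987  0.7085 -2.1755]
[[0.14,0.02,-0.02,0.05,0.1,0.05],[0.14,0,-0.02,0,0,0],[0.14,0,0,0,0,0],[0,0,0,0,0,0]]
pred [0.5924 0.1218 0.1548] left [-0.0004  0.0002  0.0002] rotleft [-0. -0. -0.]
```

Emit:
carry_out([
  [0.15,0.02,-0.03,0.05,0.1,0.05],
  [0.15,0,0,0,0,0],
  [0.1,0,0,0,0,0],
])

```text
t: 8.0
eef_pos: [0.5929, 0.1222, 0.1546]
ee_rot: [3.126, 1.569, -2.541]
force: [1.0, -0.3, -1.6]
width: 0.0138
```

```bash
python3 plan.py .592 .122 .14 125.4 4 .1 .02
```

```text
t 8.0 pos [0.5929 0.1222 0.1546] width 0.0138 F [ 0.98   -0.2687 -1.6305]
[[0.1,0,0,0,-0.05,0],[0.1,0,0,0,0,0],[0.1,0,-0.02,0,0,0],[0.06,0,0,0,0,0]]
pred [0.5922 0.1218 0.1402] left [-0.0002  0.0002 -0.0002] rotleft [-0.  0. -0.]
```

Emit:
carry_out([
  [0.1,0,0,0,-0.05,0],
  [0.1,0,-0.02,0,0,0],
])

```text
t: 8.2
eef_pos: [0.5929, 0.1221, 0.1464]
ee_rot: [-0.164, 1.568, 0.453]
force: [-0.6, 1.5, 5.4]
width: 0.0141
```

```bash
python3 plan.py .592 .122 .14 125.4 4 .1 .02; python3 snap.py 6 side wrist; python3 - <<'E'
from h import *
f=load("pics/side6.npy");crop(f,(188,275),30,"pics/c_side6.png",10)
E
```

```text
t 8.2 pos [0.5929 0.1221 0.1464] width 0.0141 F [-0.552   1.5351  5.4144]
[[0.1,0,-0.02,0,0.05,0],[0.06,0.02,0,0,0,0],[0,0,0,0,0,0],[0,0,0,0,0,0]]
pred [0.5918 0.1222 0.14  ] left [ 0.0002 -0.0002  0.    ] rotleft [-0. -0.  0.]
```

View pics/c_side6.png

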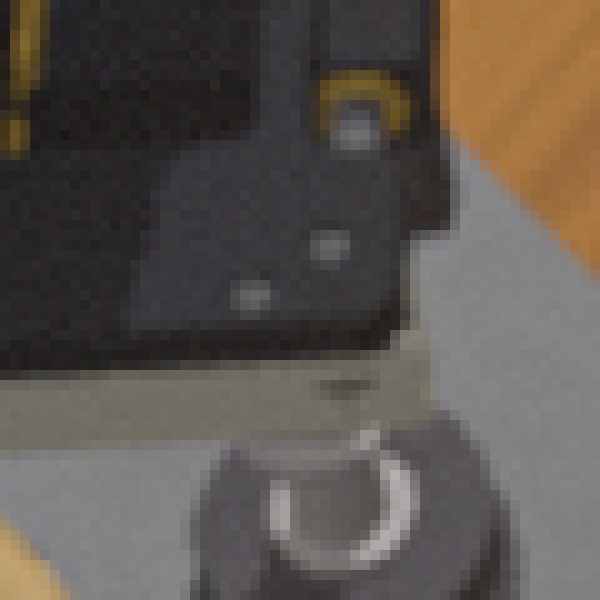

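Emit:
carry_out([
  [0.1,0,-0.01,0,0.05,0],
  [0.05,0,0,0,0,0],
])

```text
t: 8.5
eef_pos: [0.5931, 0.1222, 0.1421]
ee_rot: [-0.598, 1.569, 0.019]
force: [-1.8, 0.4, 5.8]
width: 0.0141
```

```bash
python3 plan.py .592 .122 .14 125.4 2 .1 .02
```

```text
t 8.5 pos [0.5931 0.1222 0.1421] width 0.0141 F [-1.7732  0.3582  5.7553]
[[0.06,0.02,-0.02,0,0,0],[0,0,0,0,0,0]]
pred [0.592  0.1224 0.1397] left [ 0.     -0.0004  0.0003] rotleft [-0.  0.  0.]
```

Emit:
carry_out([
  [0.1,0.01,-0.01,0,0,0],
  [0.05,0,0,0,0,0],
])

```text
t: 8.7
eef_pos: [0.5934, 0.1223, 0.1383]
ee_rot: [-0.591, 1.566, 0.027]
force: [-3.3, 0.8, 6.7]
width: 0.0137
```

Emit:
carry_out([
  [0.1,0,0,0,0,0],
])

```text
t: 8.8
eef_pos: [0.5937, 0.1223, 0.1358]
ee_rot: [-0.575, 1.565, 0.043]
force: [-4.2, -0.0, 10.3]
width: 0.0137
```

```bash
python3 plan.py .592 .122 .13 125.4 2 .1 .02
```

```text
t 8.8 pos [0.5937 0.1223 0.1358] width 0.0137 F [-4.2333 -0.0263 10.302 ]
[[0.1,0.02,-0.02,0,0.05,0.05],[0.04,0,-0.02,0,0,0]]
pred [0.592  0.122  0.1302] left [ 0.      0.     -0.0002] rotleft [ 0.  0. -0.]
```

Emit:
carry_out([
  [0.05,0.04,-0.05,0,0.05,0.05],
])

```text
t: 8.9
eef_pos: [0.5928, 0.1229, 0.1354]
ee_rot: [-0.225, 1.566, 0.395]
force: [4.1, -0.2, 8.6]
width: 0.0133
```

```bash
python3 plan.py .592 .122 .13 125.4 2 .1 .02
```

```text
t 8.9 pos [0.5928 0.1229 0.1354] width 0.0133 F [ 4.0736 -0.2385  8.5575]
[[0.1,0,-0.02,0,0.05,0],[0.04,0,0,0,0,0]]
pred [0.5922 0.1224 0.1298] left [-0.0002 -0.0004  0.0002] rotleft [0. 0. 0.]
```

Emit:
carry_out([
  [0.08,0,0,0,0,0],
  [0.08,0,0,0,0,0],
])

```text
t: 9.1
eef_pos: [0.5938, 0.1224, 0.1324]
ee_rot: [-0.428, 1.563, 0.192]
force: [-5.0, -0.4, 10.8]
width: 0.0138
```

```bash
python3 plan.py .5932 .1225 .125 125.4 2 .1 .01
```

```text
t 9.1 pos [0.5938 0.1224 0.1324] width 0.0138 F [-4.9949 -0.3882 10.8466]
[[0.1,0.01,-0.01,0.05,0.1,0.05],[0.08,0,0,0,0,0]]
pred [0.5933 0.1225 0.1252] left [-0.0001 -0.     -0.0002] rotleft [-0.  0. -0.]
```

Emit:
carry_out([
  [0.1,0.015,-0.02,0.05,0.1,0.05],
])

```text
t: 9.2
eef_pos: [0.5937, 0.1224, 0.1304]
ee_rot: [-0.458, 1.568, 0.16]
force: [-1.3, 0.5, 12.4]
width: 0.0137
```

```bash
python3 plan.py .5933 .1225 .125 125.4 2 .1 .01
```

```text
t 9.2 pos [0.5937 0.1224 0.1304] width 0.0137 F [-1.2633  0.4583 12.3592]
[[0.1,0.01,0,0,0.05,0],[0.03,0,-0.01,0,0,0]]
pred [0.5931 0.1225 0.1252] left [ 0.0002  0.     -0.0002] rotleft [-0. -0.  0.]
```

Emit:
carry_out([
  [0.08,0.01,-0.015,0,0.05,0],
])

```text
t: 9.3
eef_pos: [0.5939, 0.1223, 0.1291]
ee_rot: [-1.17, 1.568, -0.551]
force: [-3.4, 0.2, 11.8]
width: 0.0138
```

```bash
python3 plan.py .5933 .1225 .125 125.4 2 .1 .01
```

```text
t 9.3 pos [0.5939 0.1223 0.1291] width 0.0138 F [-3.4219  0.2489 11.7913]
[[0.1,0.01,-0.01,0,0,0.05],[0,0,0,0,0,0]]
pred [0.5934 0.1224 0.1251] left [-0.0001  0.0001 -0.0001] rotleft [ 0.  0. -0.]
```

Emit:
carry_out([
  [0.08,0.015,-0.025,0,0,0.05],
])

```text
t: 9.4
eef_pos: [0.5937, 0.1223, 0.1278]
ee_rot: [-0.085, 1.568, 0.534]
force: [-2.1, -0.3, 9.0]
width: 0.0138
```

Emit:
carry_out([
  [0.06,0.01,-0.015,0,0,0],
])

```text
t: 9.5
eef_pos: [0.5933, 0.1223, 0.1262]
ee_rot: [-0.117, 1.567, 0.502]
force: [-1.5, -0.7, 5.2]
width: 0.0143
```

```bash
python3 plan.py .5933 .1225 .125 125.4 2 .1 .01
```

```text
t 9.5 pos [0.5933 0.1223 0.1262] width 0.0143 F [-1.4604 -0.6695  5.1541]
[[0.03,0,0,0,0.05,0],[0,0,0,0,0,0]]
pred [0.5933 0.1223 0.125 ] left [0.     0.0002 0.    ] rotleft [0. 0. 0.]
```

Emit:
carry_out([
  [0.05,0.01,-0.01,0,0.05,0],
  [0,0,0,0,0,0],
])

```text
t: 9.7
eef_pos: [0.5934, 0.1224, 0.1254]
ee_rot: [-0.595, 1.568, 0.024]
force: [-1.9, 0.5, 5.0]
width: 0.0139
```

```bash
python3 plan.py .5933 .1225 .125 125.4 2 .1 .01; python3 snap.py 7 side wrist; python3 - <<'E'
from h import *
f=load("pics/side7.npy");crop(f,(188,285),30,"pics/c_side7.png",10)
f=load("pics/wrist7.npy");crop(f,(283,225),40,"pics/c_w7.png",10)
E
```

```text
t 9.7 pos [0.5934 0.1224 0.1254] width 0.0139 F [-1.9048  0.5252  4.9554]
[[0.01,0,0,0,0.05,0],[0,0,0,0,0,0]]
pred [0.5934 0.1224 0.125 ] left [-0.0001  0.0001 -0.    ] rotleft [ 0. -0.  0.]
```

View pics/c_side7.png

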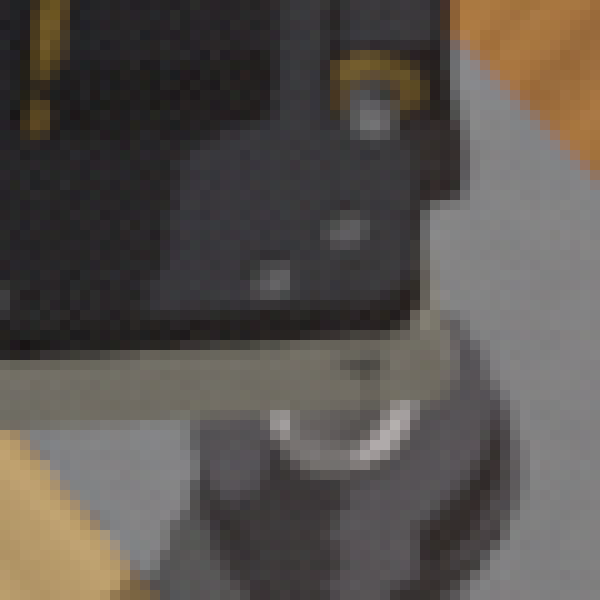

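View pics/c_w7.png

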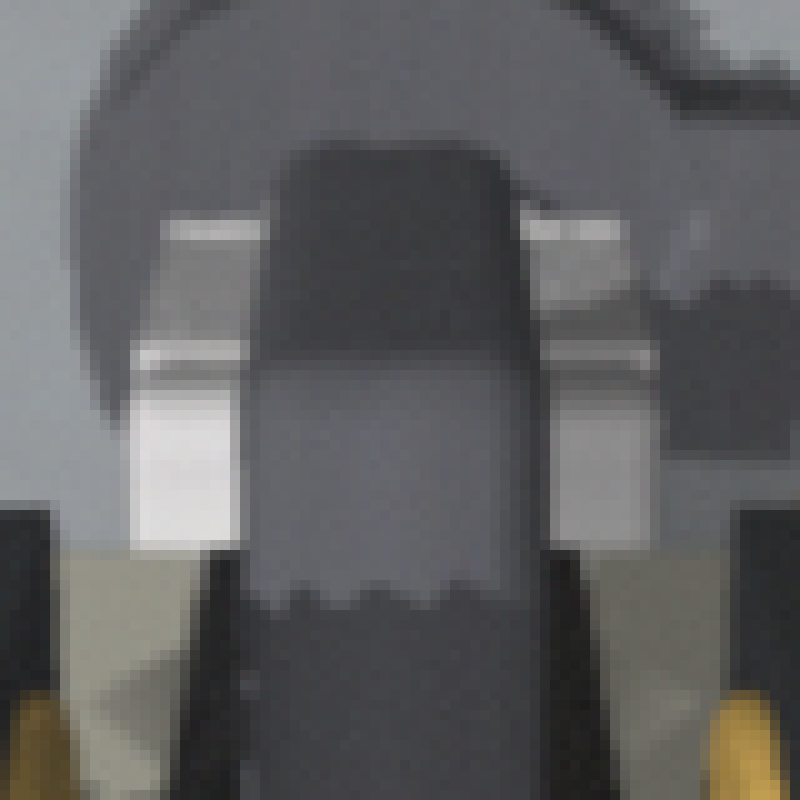

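Emit:
carry_out([
  [0.1,0.01,-0.02,0,0.05,0],
  [0.05,0.01,-0.01,0,0,0],
])

```text
t: 10.0
eef_pos: [0.5934, 0.1226, 0.1216]
ee_rot: [-1.12, 1.567, -0.5]
force: [-1.1, -1.1, 7.9]
width: 0.014
```

```bash
python3 plan.py .5933 .1225 .122 125.4 2 .1 .01; python3 -c "
from station import arm;s=arm.get_state();print(s['moment'],s['q'])"
```

```text
t 10.0 pos [0.5934 0.1226 0.1216] width 0.014 F [-1.0993 -1.1123  7.9363]
[[-0.01,0,0,0.05,0,0.05],[0,0,0,0,0,0]]
pred [0.5934 0.1226 0.122 ] left [-0.0001 -0.0001  0.    ] rotleft [-0.  0. -0.]
[-0.38736966  0.55321935 -0.06194146] [ 0.52789021  0.33087353 -0.28755874  0.00397134 -0.95041654 -1.480636  ]
```

Emit:
carry_out([
  [0,0.01,-0.01,0.5,0,0.05],
  [0,0,0,0.5,0,0],
  [0,0,0,0.5,0,0],
])

```text
t: 10.3
eef_pos: [0.5935, 0.1223, 0.1235]
ee_rot: [-0.496, 1.568, 0.018]
force: [-3.2, 0.7, 7.3]
width: 0.0138
```

```bash
python3 plan.py .5933 .1225 .123 74 2 .1 .01; python3 -c "
from h import *
from station import arm;s=arm.get_state();print(s['moment'],s['q'][5]);R=Ro.from_euler('xyz',s['ee_rot']).as_matrix();print(np.degrees(np.arctan2(R[1,1],R[0,1])))"
```

```text
t 10.3 pos [0.5935 0.1223 0.1235] width 0.0138 F [-3.2077  0.6824  7.3143]
[[0.01,0.01,0,1,0,0],[0,0,0,1,0,0]]
pred [0.5933 0.1227 0.1231] left [ 0.     -0.0002 -0.0001] rotleft [1. 0. 0.]
[0.1317 1.272  0.0704] -1.5842125660051243
119.44395331765864
```

Emit:
carry_out([
  [0.01,0.01,-0.02,0.75,0,0],
  [0.01,0,0,0.75,0,0],
  [0.01,0,-0.01,0.75,0,0],
  [0.01,0,0,0.75,0,0],
])

```text
t: 10.7
eef_pos: [0.593, 0.1224, 0.1245]
ee_rot: [-0.328, 1.565, -0.03]
force: [-2.5, 0.2, 5.1]
width: 0.0141
```

```bash
cat > y.py <<'E'
from h import *
from station import arm
s=arm.get_state();print(s['moment'],s['force'],s['q'][5]);R=Ro.from_euler('xyz',s['ee_rot']).as_matrix();print("yaw",np.degrees(np.arctan2(R[1,1],R[0,1])),"tilt",np.degrees(np.arccos(-R[2,0])))
E
python3 plan.py .5933 .1225 .123 74 2 .1 .01; python3 y.py
```

```text
t 10.7 pos [0.593  0.1224 0.1245] width 0.0141 F [-2.4694  0.1723  5.1365]
[[0.04,0,0.01,1,0,0],[0,0,0,1,0,0]]
pred [0.5934 0.1226 0.1229] left [-0.0001 -0.0001  0.0001] rotleft [1. 0. 0.]
[0.1068 0.8942 0.0737] [-2.4694  0.1723  5.1365] -1.802597305252089
yaw 107.07701626163401 tilt 0.31196497558459135
```

Emit:
carry_out([
  [0.03,0,-0.01,0.75,0,0],
  [0.01,0,-0.01,0.75,0,0],
  [0.01,0,-0.01,0.75,0,0],
  [0.01,0,0,0.75,0,0],
])

```text
t: 11.1
eef_pos: [0.593, 0.1226, 0.1246]
ee_rot: [-0.131, 1.562, -0.049]
force: [-2.4, 0.6, 5.4]
width: 0.0138
```

```bash
python3 plan.py .5929 .1225 .123 74 2 .1 .01; python3 y.py
```

```text
t 11.1 pos [0.593  0.1226 0.1246] width 0.0138 F [-2.4455  0.6084  5.4257]
[[0.04,0,0,1,0,0],[0,0,0,1,0.05,0]]
pred [0.593  0.1226 0.123 ] left [-0.0001 -0.0001 -0.    ] rotleft [ 1.    0.05 -0.  ]
[0.1703 0.932  0.0711] [-2.4455  0.6084  5.4257] -2.0215494808545467
yaw 94.68078175446135 tilt 0.4827660060254712
```

Emit:
carry_out([
  [0.03,0,-0.01,0.75,0.05,0],
  [0.01,0,-0.01,0.75,0,0],
  [0.01,0,-0.01,0.75,0.05,0],
  [0.01,0,0,0.75,0,0],
])

```text
t: 11.5
eef_pos: [0.5931, 0.1227, 0.1248]
ee_rot: [-0.103, 1.566, -0.238]
force: [-2.8, 0.1, 5.2]
width: 0.0139
```

```bash
python3 plan.py .5929 .1225 .123 74 2 .1 .01; python3 y.py
```

```text
t 11.5 pos [0.5931 0.1227 0.1248] width 0.0139 F [-2.8197  0.0952  5.2335]
[[0.05,0,0,1,0.05,0],[0,0,0,1,0,0]]
pred [0.5931 0.1226 0.1228] left [-0.0002 -0.0001  0.0002] rotleft [1. 0. 0.]
[0.2284 0.9033 0.1398] [-2.8197  0.0952  5.2335] -2.235847251914785
yaw 82.29564557160634 tilt 0.26825572776400125
```

Emit:
carry_out([
  [0.03,0,-0.01,0.75,0.05,0],
  [0.01,0,-0.01,0.75,0,0],
  [0.01,0,-0.01,0.75,0,0],
  [0.01,0,0,0.3,0,0],
  [0.01,0,0,0,0,0],
])

```text
t: 12.0
eef_pos: [0.5931, 0.1227, 0.1249]
ee_rot: [-0.103, 1.567, -0.423]
force: [-1.3, 1.0, 5.7]
width: 0.0137
```

```bash
python3 plan.py .5929 .1225 .123 72 2 .1 .01; python3 y.py; python3 snap.py 8 wrist side; python3 - <<'E'
from h import *
f=load("pics/wrist8.npy");crop(f,(283,225),60,"pics/c_w8.png",8)
E
```

```text
t 12.0 pos [0.5931 0.1227 0.1249] width 0.0137 F [-1.3127  1.0125  5.6889]
[[0.05,-0.01,0,-0.1,0.05,0],[0,0,0,0,0,0]]
pred [0.593  0.1223 0.1229] left [-0.0001  0.0002  0.0001] rotleft [0. 0. 0.]
[ 0.2493  0.7737 -0.0039] [-1.3127  1.0125  5.6889] -2.421675362111374
yaw 71.67238371589158 tilt 0.2456819221526601
```

View pics/wrist8.png

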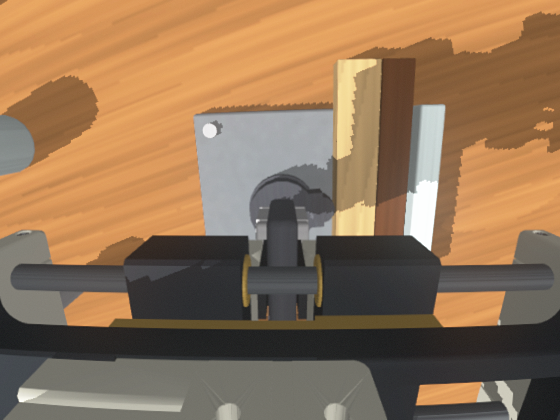

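Emit:
carry_out([
  [-0.06,0,-0.01,0,0.05,0],
  [-0.06,0,0,0,0,0],
  [-0.01,0,0,0,0,0],
])

```text
t: 12.4
eef_pos: [0.5931, 0.1227, 0.1308]
ee_rot: [-0.46, 1.569, -0.779]
force: [-0.1, -0.3, 1.5]
width: 0.0137
```

```bash
python3 plan.py .5929 .1225 .131 72 2 .1 .01; python3 y.py
```

```text
t 12.4 pos [0.5931 0.1227 0.1308] width 0.0137 F [-0.105  -0.2601  1.4792]
[[0,-0.01,0,-0.05,0,0],[0,0,0,0,0,0]]
pred [0.593  0.1224 0.1308] left [-0.0001  0.0001  0.0002] rotleft [-0.  0.  0.]
[ 0.0205 -0.0825  0.0139] [-0.105  -0.2601  1.4792] -2.4177782584946623
yaw 71.73626555854135 tilt 0.08576906066409175
```

Emit:
carry_out([
  [0,0,0,0,0,0],
  [0,0,0,0,0,0],
  [0,0,0,0,0,0],
  [0,0,0,0,0,0],
], hand=0.4)

```text
t: 12.8
eef_pos: [0.592, 0.1226, 0.1294]
ee_rot: [-2.036, 1.569, -2.356]
force: [0.1, -0.1, -0.1]
width: 0.0399
```

```bash
python3 plan.py .5929 .1225 .131 72 2 .1 .01; python3 y.py
```

```text
t 12.8 pos [0.592  0.1226 0.1294] width 0.0399 F [ 0.1222 -0.0647 -0.1077]
[[-0.04,0,0.02,-0.1,0,0.05],[0,0,0,0,0,0]]
pred [0.5928 0.1223 0.131 ] left [ 0.0001  0.0002 -0.    ] rotleft [ 0. -0. -0.]
[-0.0231 -0.2037 -0.0292] [ 0.1222 -0.0647 -0.1077] -2.41794449111285
yaw 71.69424239806007 tilt 0.11445781323284056
```

Released; rise slowly and straight up.

Emit:
carry_out([
  [-0.3,0,0.02,0,0,0],
  [-0.6,0,0,0,0,0],
  [-0.8,0,0,0,0,0],
  [-0.9,0,0,0,0,0],
  [-0.9,0,0,0,0,0],
])

```text
t: 13.3
eef_pos: [0.5903, 0.1211, 0.2708]
ee_rot: [-2.325, 1.557, -2.645]
force: [0.1, 0.3, -1.3]
width: 0.0527
```

```bash
python3 y.py; python3 snap.py 9 wrist side top;python3 - <<'E'
from h import *
f=load("pics/side9.npy");crop(f,(183,262),40,"pics/c_side9.png",8)
f=load("pics/wrist9.npy");c=proj(f,[.5925,.122,.168],f["st"])[0];print(c);crop(f,(int(c[0]),int(c[1])),50,"pics/c_w9.png",8)
E
```

```text
[ 0.1194 -0.3603 -0.0019] [ 0.1252  0.346  -1.3327] -2.4166766182994786
yaw 71.66868436926981 tilt 0.7740890766794245
[284.8978 211.3114]
```

View pics/c_side9.png

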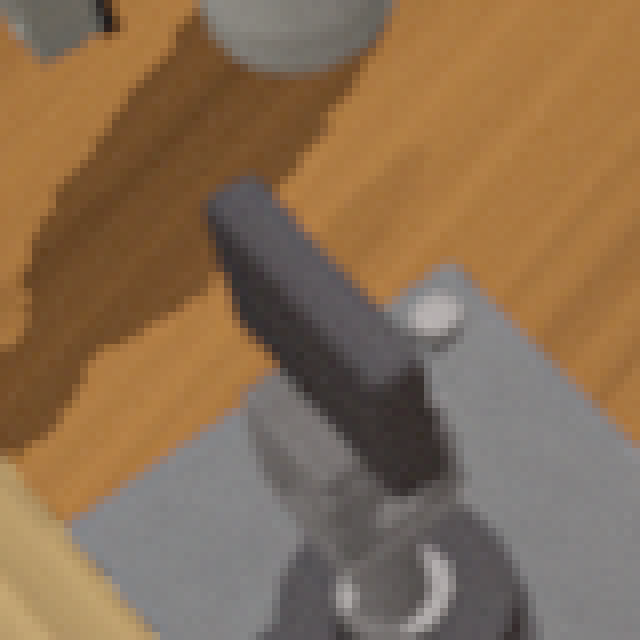

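View pics/wrist9.png

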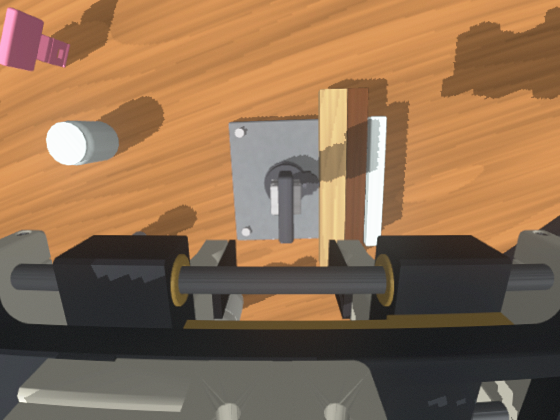

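View pics/c_w9.png

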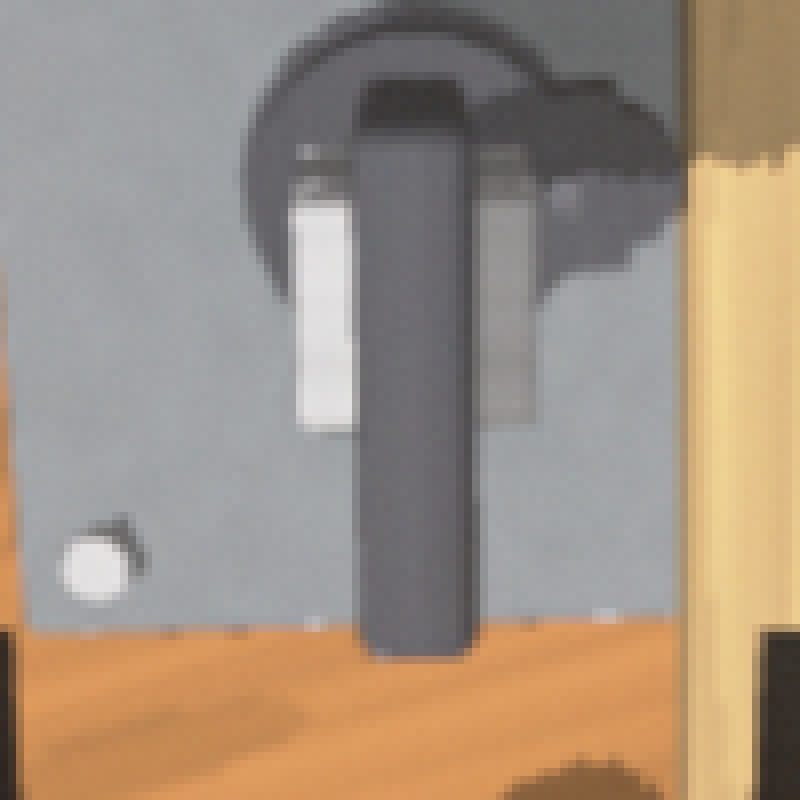

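```bash
python3 - <<'E'
from h import *
f=load("pics/wrist9.npy");s=load("pics/side9.npy");st=f["st"]
o=np.array([284-50,211-50])-.5
w=np.array([(413,137),(420,655)])/8+o
so=np.array([183-40,262-40])-.5
sd=np.array([(232,195),(395,370)])/8+so   # wing top end centres
P=onz(f,w,.168,st);d=P[1]-P[0];print(P,P.mean(0),np.linalg.norm(d),np.degrees(np.arctan2(d[1],d[0])))
print(onz(s,sd,.168))
g=lambda a:(a[0],a[1][0])
for a in w:
    print([tri([g(ray(f,[a],st)),g(ray(s,[b]))]) for b in sd])
print("mid",tri([g(ray(f,[w.mean(0)],st)),g(ray(s,[sd.mean(0)]))]))
# mouth level: hub lower edge vs shoulder in side view; cam nose
n=np.array([(684,195)])/8+o
N=onz(f,n,.05,st)[0];print("nose",N,np.degrees(np.arctan2(N[1]-.122,N[0]-.5925)))
E
python3 - <<'E'
import sys;sys.path.insert(0,'.')
from h import *
import os;os.chdir('.')
f=load("pics/side9.npy");crop(f,(190,285),25,"pics/c_side9b.png",14)
E
```

```text
[[0.5634 0.1318 0.168 ]
 [0.6213 0.1136 0.168 ]] [0.5924 0.1227 0.168 ] 0.060755377076289654 -17.437174066301996
[[0.6193 0.1138 0.168 ]
 [0.5637 0.1309 0.168 ]]
[array([0.5597, 0.1448, 0.2499]), array([0.563 , 0.1317, 0.1695])]
[array([0.6215, 0.1129, 0.1655]), array([0.6338, 0.095 , 0.077 ])]
mid [0.5912 0.1227 0.1681]
nose [0.6037 0.1645 0.05  ] 75.20866799677022
```

View pics/c_side9b.png

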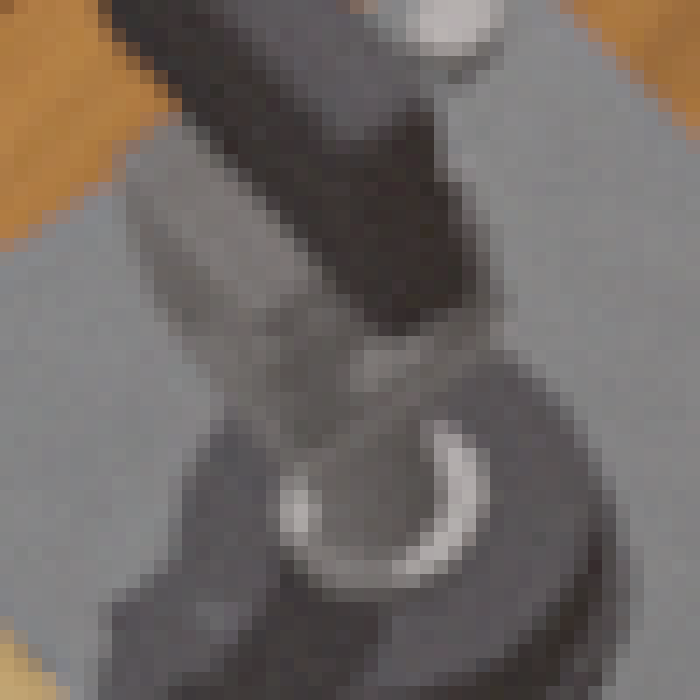

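View pics/top9.png

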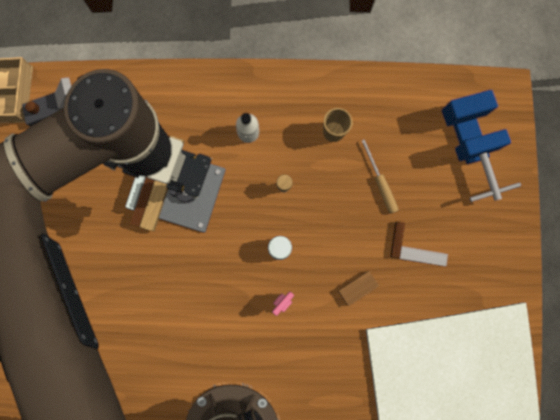

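```bash
python3 -c "
from station import arm
print(arm.job_done())"
```

```text
the job is handed in; nothing more can be done
None
```

The key is clicked home on the drive, the cam's nose points at the board, and the key has been let go. I handed the job in at about 13.5 s; it reports no verdict.

- **Pushing on:** I gripped the flat wing and lowered the key onto the drive. The downward reading peaked at 12.4 N, about 14 N allowing for the key's weight, then fell to about 5 N as the key snapped past the balls. A further 3.8 mm push raised the force at roughly the drive spring's rate, as expected for a seated key. Side forces reached about 5 N.
- **Turning:** I turned the key about 54° clockwise, eased off the push, opened the fingers and rose straight up to about 140 mm higher.
- **Last checks (two views):**
  - The wing's top is at 168.1 mm. The key's lower end is therefore at the shoulder height, against 0 to 2 mm above it allowed.
  - The key is centred to within about 1–2 mm.
  - The nose direction measured 75° against 74° for the board's normal, so the cam is at about 1.2 rad.
  - In the top picture the bystanders look to be where they started.
- **Small disagreements:**
  - The side and wrist views of the wing differ by about 1–2 mm, which is within the calibration.
  - The lateral force during the turn suggested the drive axis lies about 0.5 mm from where I measured it.

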